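# Bolt the lid of the welding-rod box

## Robot

A 6-joint arm with a two-finger parallel gripper is mounted at the origin on the work surface. World frame = base frame: x ahead of the robot, y to its left, z up, the work surface at z = 0. Lengths are in m, angles in rad, forces in N, time in s.
With the tool pointing down it reaches from about 0.35 to 0.85 m from the base axis. Payload 8.1 kg.
Tool frame: the origin (TCP) lies between the finger pads; the fingertips stand 14 mm ahead of it and the grasp point (between the pads) lies 5 mm behind it; z points along the fingers, y is the direction in which the jaws open and shut (so a half turn about z gives the same grasp; the last joint's range is limited). The gripper opens to 93 mm and grips with 3 to 60 N. Pads are 15 mm wide; open, the fingers measure 128 mm over their backs; the gripper's body (75 mm by 188 mm) begins 65 mm behind the grasp point.
Start: joints at [1.139, 0.13, 1.488, -0, 1.523, -0.085], TCP at [0.204, 0.564, 0.233] pointing down, gripper open.
Joint ranges: [-2.96, 2.96], [-0.89, 2.26], [0.02, 2.5], [-1.34, 4.48], [0, 2.73], [-2.66, 2.66]. Speed limits (rad/s): [2.39, 2.39, 2.79, 3.14, 3.14, 3.14].

## Interface

Orientations are given as a rotation vector (axis times angle).
In Python, from plant import robot gives the robot as it stands.
- The arm moves only by the tool step_arm, never from a script. Its argument "targets" is a list of rows, each an object of numbers: "tx", "ty", "tz": the shift along the tool's x, y, z in mm; "ax", "ay", "az": the turn, a rotation vector about the tool's x, y, z in rad; "grip": the closure in counts, from 0 (fully open) to 255 (shut). In form: [{"tx": .., "ty": .., "tz": .., "ax": .., "ay": .., "az": .., "grip": ..}, ...]. A call has 1 to 20 rows; each row shifts and turns the commanded pose from where the row before left it, along the tool's axes as they then stand; what a row does not reach is not made up. A row lasts 1/10 s, in which the tool goes at most 50 mm and 8.59 degrees, less where a joint would pass 70% of its speed; a pose out of reach is approached as far as the arm can. A call with a gripper value outside its range is refused whole. The fingers move at their own pace and stop on an object; "squeeze" is the grip in N (left out, the last holds). Time passes only in rows, so rows that do not move let the fingers close. It gives the time, the measured TCP pose, the force and the opening at its end, in the units of the state.
- robot.read_state(): the state, without advancing time (a new reading comes with each control period).
- robot.read_camera(name): name is "scene" or "top"; returns a dict with "frame" (400x640x3 uint8, blue, green, red), "fx", "fy", "cx", "cy" (pixels), "R" (3x3) and "t" (3): a world point X has camera coordinates R X + t. Camera axes: x right, y down, z forward; pixel columns grow to the right and rows downward; lengths in m; the calibration is good to about 2 mm. A picture is of the moment at which its call begins. There is no depth.
- robot.close_job(): hands the job in, once; it reports no verdict.
The state is a dict: "t": time; "q": joint angles; "dq": joint speeds; "joint_torque": joint torques, N m; "tool_pos": TCP position; "orientation": TCP orientation; "force": force on the tool from outside, world axes, zero at the start; "wrist_torque": the same for the moment, N m; "opening": finger opening in m.
Only numpy, scipy, OpenCV 4.12 (cv2) and the standard library are available. Lean on these libraries where they do the work, as an engineer would, in place of code of your own. Each camera call takes 0.05 s, during which the arm holds its last target.

## Task

Bolt the lid of the red welding-rod box: with one fingertip press the sprung catch bar down and hold it there while the other fingertip pushes the bolt's upright handle along until the bolt is fully home in the keeper on the box's end deck. Keep the catch down the whole way, then take the hand off so that it springs up and locks the bolt. Do not lift the lid, and leave the tin, the hammer, the bottle and the steel block where they are.

Things in the scene. Friction and masses are not known exactly. Their poses are not given: they have to be found in the camera images.
- rod_box: Red sheet-steel box fixed to the bench, 300 (x) by 440 (y) by 112 mm high; origin at the centre of its underside, z up. Its flat top is a fixed end deck, 80 mm wide, along the -y end, and for the rest a lid hinged along the +y edge. A plain steel bolt set is screwed on the lid beside the deck.
- lid (a joint): Lid angle, rad: 0 shut (as it starts), grows as the free edge is lifted; it must stay shut.
- keeper_mouth (a point): Centre of the near mouth of the keeper, the steel strap on the box's end deck which the bolt's round nose enters. It lies on the axis of the bolt's rod, 12 mm above the deck, straight ahead of the handle. Axes as the box.
- bolt_handle (a point): Centre of the top end of the bolt's upright handle, 62 mm above the lid. x axis = the way the bolt shoots (box -y), y axis = from the bolt sideways to the catch bar (box +x), z up. The handle is a flat upright plate, 8 mm thick along x and 20 mm wide along y, on the 12 mm round rod, whose top is 18 mm above the lid. Behind it (-x) only the rod for 49 mm, then a guide strap 21 mm high.
- stop_arm (a point): Outer end of the stop arm, a bar fixed to the handle that reaches out to 43 mm (y) from the rod's axis, over the inner edge of the catch bar. 6 mm thick along x, 7 mm high, its underside 35 mm above the lid. Axes as bolt_handle. It is what the catch's ears block.
- bolt (a joint): Travel of the bolt along the handle's x axis, m: 0 drawn, 0.040 fully home in the keeper (end stop). Starts drawn (0 to 1.5 mm), slides with about 2.5 N of friction and stays where left. With the catch up it is locked: drawn (0 to 2 mm) behind the first ear, or home (38 to 40 mm) past the second.
- catch_top (a point): Centre of the flat top of the catch bar, 34 mm above the lid when up; axes as bolt_handle. The bar lies parallel to the bolt, beside the drawn handle: 140 mm long (x), 32 mm wide (y), 5 mm thick. This point is 57 mm (y) from the rod's axis; the bar spans y -19 to +13 mm from it. Guide screw heads, 14 mm wide, stand 5 mm proud at x = -62 and +62 mm; the top between them is free to press.
- catch_ears (a point): Top of the catch bar's first ear, 2.5 mm inside the bar's inner edge; axes as bolt_handle. The bar has two ears on this edge, 25 mm apart (the second at x = +25 mm from this point), each 5 by 5 mm, standing 7 mm above the bar's top.
- catch (a joint): How far the catch bar is pressed straight down, m: 0 up (it springs back by itself), 0.010 down on its stop. The spring takes 3 N to start and 7 N at the stop. The ears clear the stop arm when the bar is more than 6 mm down; if it is let up half-way the bolt is trapped between the ears.
- paste_tin: Loose plain metal tin standing on the lid, 60 mm diameter, 45 mm high; origin at the centre of its underside. Bystander.
- chip_hammer: Loose chipping hammer lying on the lid near the hinge, about 250 mm long with a 160 mm wide steel head, at most 22 mm high; origin under the middle of its length, handle towards its -x. Bystander.
- spray_bottle: Loose white spray bottle standing on the bench beside one end of the box, 68 mm diameter, 162 mm high; origin at the centre of its underside. Bystander.
- steel_block: Loose dark steel block on the bench beside the other end of the box, 90 x 60 x 50 mm; origin at the centre of its underside. Bystander.

How it is judged:
On the way, in this order (a step that is already met when the one before it is completed fails the run):
1. the catch bar is pressed down with the bolt still drawn (value of joint catch above 0.0055 m and value of joint bolt below 0.006 m), for 0.05 s.
2. the bolt is pushed home with the catch still held down (value of joint catch above 0.004 m and value of joint bolt above 0.036 m).
At the end, for the whole second after the job is handed in: The bolt is home in the keeper (at least 37 of its 40 mm) and at rest, the catch bar has sprung up (within 2 mm) and locks it, the lid is shut (within 0.02 rad), and the tin, hammer, bottle and block stand within 30 mm of where they were (value of joint bolt above 0.037 m and velocity of joint bolt below 0.005 m/s and value of joint catch below 0.002 m and value of joint lid below 0.02 rad and not (distance of paste_tin from where it was at the start of the episode above 0.03 m) and not (distance of chip_hammer from where it was at the start of the episode above 0.03 m) and not (distance of spray_bottle from where it was at the start of the episode above 0.03 m) and not (distance of steel_block from where it was at the start of the episode above 0.03 m)); the robot touches nothing.
It fails at once if the catch is let up while the bolt is half-way between drawn and home (value of joint bolt between 0.0125 and 0.0275 m and value of joint catch below 0.003 m).
It fails at once if the lid is lifted (value of joint lid above 0.05 rad).
It fails at once if the tin, hammer, bottle or steel block is moved or lifted by more than 30 mm (distance of any of paste_tin, chip_hammer, spray_bottle, steel_block from where it was at the start of the episode above 0.03 m).
It also fails if it takes over 37 s, if anything falls off the work surface, if the arm or the gripper's body presses on something with over 40 N, if the wrist force passes 120 N, or if a joint passes its speed limit or range.

## Working session

There is one attempt and no reset: what is moved stays moved. The work goes in short steps, Python scripts to look and compute and a tool call to move; the robot and the scene stay as the last step left them, time stands still between calls to the robot, and variables do not carry over. Pictures are saved under pics/ and viewed, and the job is handed in when it is done.

Besides the shell and the picture viewer there is one more tool, called after "Request:" by a JSON object that holds its "op" and its "data". step_arm: Moves the arm, as the interface text tells. Its arguments: {"type":"object","properties":{"targets":{"type":"array"},"squeeze":{"type":"number"}},"required":["targets"]}

```bash
ls; mkdir -p pics; python3 - <<'E'
from plant import robot
import cv2,numpy as np,pickle
s=robot.read_state();print({k:np.round(v,3) for k,v in s.items()})
for n in("scene","top"):
    c=robot.read_camera(n);cv2.imwrite(f"pics/{n}0.png",c["frame"]);pickle.dump(c,open(f"{n}0.pkl","wb"));print(n,c["fx"],c["cx"],c["cy"],c["R"],c["t"])
E
```

```text
pics
{'t': np.float64(0.0), 'q': array([ 1.139,  0.131,  1.489,  0.   ,  1.523, -0.085]), 'dq': array([-0.001,  0.001,  0.001,  0.001,  0.002, -0.001]), 'joint_torque': array([ 0.0000e+00, -5.5986e+01, -4.9176e+01,  7.7000e-02,  3.6000e-02,
       -0.0000e+00]), 'tool_pos': array([0.204, 0.564, 0.232]), 'orientation': array([-5.420e-01, -3.094e+00,  3.000e-03]), 'force': array([ 0.437, -0.123, -0.225]), 'wrist_torque': array([0.008, 0.042, 0.056]), 'opening': np.float64(0.093)}
scene 373.2308418976223 313.4580879939172 202.55338075412305 [[ 0.82571118  0.56384079 -0.01687043]
 [ 0.42859446 -0.64653418 -0.63111041]
 [-0.36675309  0.51388435 -0.77550954]] [-0.51676963 -0.1041569   1.33346921]
top 368.48370256660894 316.83812911473643 197.61244689470695 [[-0.01184035 -0.99967542 -0.02255778]
 [-0.99030325  0.0148462  -0.13812699]
 [ 0.13841705  0.02070357 -0.9901576 ]] [0.11729591 0.58136899 1.10904677]
```

View pics/scene0.png

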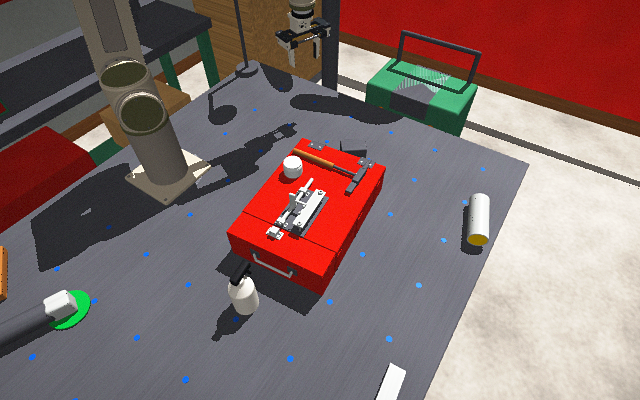

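View pics/top0.png

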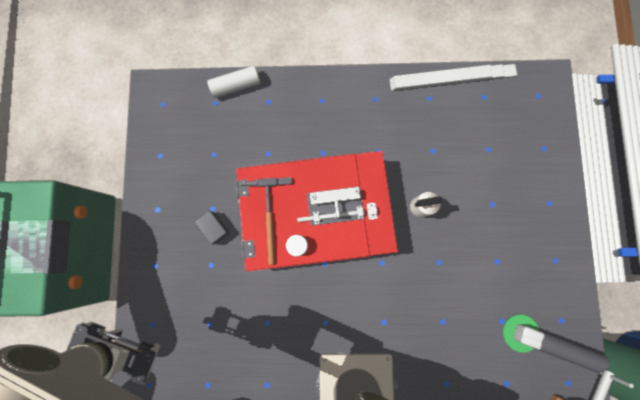

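The scene view shows the red box near (310,215), with the bolt set on its lid around (300,210). In the top view the box spans roughly (237–398, 152–270): the catch bar is at about (335,195), the handle and rod at about (338,212), the keeper at (372,211), the tin at (297,244) and the bottle at (426,204). I'll zoom in next.

```bash
python3 - <<'E'
import cv2
a=cv2.imread("pics/top0.png")[170:240,285:395];cv2.imwrite("pics/topz.png",cv2.resize(a,None,fx=7,fy=7,interpolation=cv2.INTER_CUBIC))
a=cv2.imread("pics/scene0.png")[165:250,250:350];cv2.imwrite("pics/scenez.png",cv2.resize(a,None,fx=7,fy=7,interpolation=cv2.INTER_CUBIC))
E
```

```text
(no output)
```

View pics/topz.png

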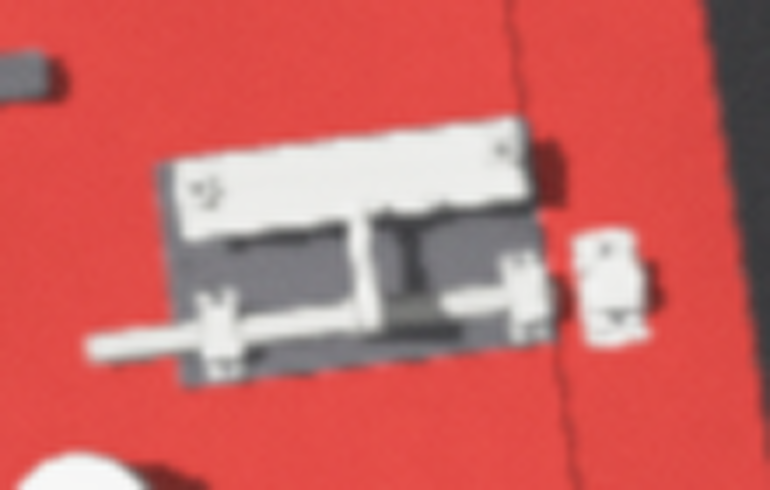

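View pics/scenez.png

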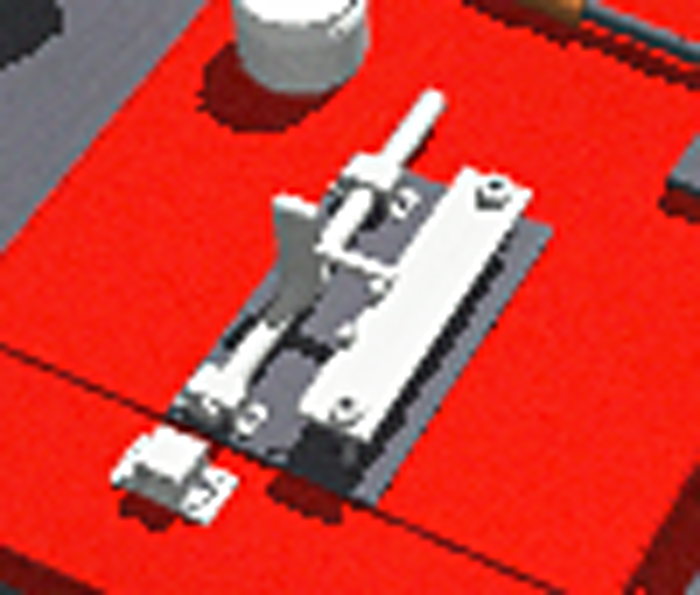

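```bash
cat > h.py <<'E'
import numpy as np,cv2,pickle
def cam(n): return pickle.load(open(f"{n}0.pkl","rb"))
def ray(c,u,v,z):
    R=np.array(c["R"]);t=np.array(c["t"]).ravel()
    d=R.T@np.array([(u-c["cx"])/c["fx"],(v-c["cy"])/c["fy"],1]);o=-R.T@t
    return o+d*(z-o[2])/d[2]
def proj(c,X):
    p=np.array(c["R"])@X+np.array(c["t"]).ravel();return np.array([c["fx"]*p[0]/p[2]+c["cx"],c["fy"]*p[1]/p[2]+c["cy"]])
def tri(c1,p1,c2,p2):
    P=[np.array([[c["fx"],0,c["cx"]],[0,c["fy"],c["cy"]],[0,0,1]])@np.c_[np.array(c["R"]),np.array(c["t"]).ravel()] for c in(c1,c2)]
    X=cv2.triangulatePoints(P[0],P[1],np.float64(p1).reshape(2,1),np.float64(p2).reshape(2,1)).ravel();return X[:3]/X[3]
zt=lambda x,y:((x+.5)/7-.5+285,(y+.5)/7-.5+170)
zs=lambda x,y:((x+.5)/7-.5+250,(y+.5)/7-.5+165)
E
python3 - <<'E'
from h import *
T,S=cam("top"),cam("scene")
np.set_printoptions(precision=4,suppress=True)
# red box top outline
for n,c in(("top",T),):
    hsv=cv2.cvtColor(c["frame"],cv2.COLOR_BGR2HSV)
    m=(((hsv[...,0]<8)|(hsv[...,0]>172))&(hsv[...,1]>150)&(hsv[...,2]>130)).astype(np.uint8)
    m=m[:, :]; k=np.zeros_like(m);k[140:285,225:410]=m[140:285,225:410]
    cs,_=cv2.findContours(cv2.morphologyEx(k,cv2.MORPH_CLOSE,np.ones((9,9))),cv2.RETR_EXTERNAL,cv2.CHAIN_APPROX_NONE)
    cc=max(cs,key=cv2.contourArea);ap=cv2.approxPolyDP(cv2.convexHull(cc),4,True)[:,0]
    print(ap.tolist());print([ray(c,*p,.112)[:2].round(4).tolist() for p in ap])
Tc=[(177,160),(520,115),(530,197),(185,242)]
Sc=[(465,168),(302,408),(370,440),(533,190)]
P=np.array([ray(T,*zt(*p),.146) for p in Tc]);print("top bar",P,P.mean(0))
print(np.linalg.norm(np.diff(P,axis=0),axis=1))
P=np.array([ray(S,*zs(*p),.146) for p in Sc]);print("scene bar",P,P.mean(0));print(np.linalg.norm(np.diff(P,axis=0),axis=1))
print("keeper tri",tri(T,zt(607,288),S,zs(170,450)))
print("handle top scene",ray(S,*zs(275,198),.174),ray(S,*zs(317,208),.174))
for p in [(352,212),(372,212),(360,328),(383,325)]: print("top",p,ray(T,*zt(*p),.174)[:2],ray(T,*zt(*p),.1535)[:2])
print("arm",[ray(S,*zs(*p),.1535)[:2] for p in [(325,245),(392,270)]])
E
```

```text
[[381, 152], [396, 251], [246, 269], [237, 169]]
[[0.707, -0.0842], [0.4156, -0.1165], [0.3696, 0.3135], [0.6626, 0.3447]]
top bar [[ 0.5835  0.127   0.146 ]
 [ 0.5998 -0.0125  0.146 ]
 [ 0.5662 -0.0156  0.146 ]
 [ 0.5499  0.1241  0.146 ]] [0.5748 0.0557 0.146 ]
[0.1405 0.0338 0.1406]
scene bar [[ 0.5523  0.1252  0.146 ]
 [ 0.5688 -0.0112  0.146 ]
 [ 0.5993 -0.009   0.146 ]
 [ 0.5823  0.1306  0.146 ]] [0.5757 0.0589 0.146 ]
[0.1374 0.0306 0.1407]
keeper tri [ 0.5305 -0.0473  0.1305]
handle top scene [0.5123 0.0503 0.174 ] [0.5293 0.0553 0.174 ]
top (352, 212) [0.5574 0.0572] [0.5601 0.0566]
top (372, 212) [0.5573 0.0493] [0.56   0.0485]
top (360, 328) [0.5116 0.0549] [0.5134 0.0542]
top (383, 325) [0.5127 0.0459] [0.5145 0.0451]
arm [array([0.5322, 0.0548]), array([0.562 , 0.0591])]
```

```bash
cat > mv.py <<'E'
import numpy as np
from plant import robot
from scipy.spatial.transform import Rotation as Ro
th=0.107;f=np.array([np.sin(th),-np.cos(th),0]);s=np.array([np.cos(th),np.sin(th),0])
B=np.array([.5752,.0573,.146])
Rg=np.c_[-np.cross(np.array([0,0,-1.]),s)*-1,s,[0,0,-1.]]
Rg[:,0]=np.cross(Rg[:,1],Rg[:,2])
def goal(y,x,z): return B+(y-54)/1e3*s+x/1e3*f+np.array([0,0,z-.146])  # tool axis at y from rod, x from bar centre, TCP z
def rows(g,n):
    st=robot.read_state();p=np.array(st["tool_pos"]);R=Ro.from_rotvec(st["orientation"]);w=(R.inv()*Ro.from_matrix(Rg)).as_rotvec()
    print("pos",p.round(4),"err turn",w.round(3),"F",np.round(st["force"],1),"open",st["opening"],"t",st["t"])
    rel=p-B;print("now y %.1f x %.1f tipz %.1f"%(54+1e3*rel@s,1e3*rel@f,1e3*(p[2]-.014)))
    d=(g-p)/n
    for i in range(n):
        Ri=R*Ro.from_rotvec(w*i/n);print((Ri.inv().apply(d)*1e3).round(1),(w/n).round(4))
if __name__=="__main__":
    import sys;a=[float(v) for v in sys.argv[1:]];rows(goal(*a[:3]),int(a[3]))
E
python3 mv.py 28 -20 .233 20
```

```text
pos [0.2037 0.5638 0.2317] err turn [-2.000e-03  1.000e-03  1.117e+00] F [ 0.8 -0.4 -0.6] open 0.09317156944796617 t 0.1
now y -261.3 x -543.3 tipz 217.7
[-24.5 -17.2  -0. ] [-0.0001  0.      0.0558]
[-25.4 -15.8  -0. ] [-0.0001  0.      0.0558]
[-26.2 -14.3  -0. ] [-0.0001  0.      0.0558]
[-27.  -12.9  -0. ] [-0.0001  0.      0.0558]
[-27.7 -11.3  -0. ] [-0.0001  0.      0.0558]
[-28.3  -9.8  -0.1] [-0.0001  0.      0.0558]
[-28.8  -8.2  -0.1] [-0.0001  0.      0.0558]
[-29.2  -6.6  -0.1] [-0.0001  0.      0.0558]
[-29.5  -4.9  -0.1] [-0.0001  0.      0.0558]
[-29.7  -3.3  -0.1] [-0.0001  0.      0.0558]
[-29.9  -1.6  -0.1] [-0.0001  0.      0.0558]
[-29.9   0.1  -0.1] [-0.0001  0.      0.0558]
[-29.8   1.7  -0.1] [-0.0001  0.      0.0558]
[-29.7   3.4  -0.1] [-0.0001  0.      0.0558]
[-29.5   5.1  -0.1] [-0.0001  0.      0.0558]
[-29.1   6.7  -0.1] [-0.0001  0.      0.0558]
[-28.7   8.3  -0.1] [-0.0001  0.      0.0558]
[-28.2   9.9  -0.1] [-0.0001  0.      0.0558]
[-27.6  11.5  -0.1] [-0.0001  0.      0.0558]
[-26.9  13.   -0.1] [-0.0001  0.      0.0558]
```

Request:
{"op": "step_arm", "data": {"targets": [{"tx": -24.5,"ty": -17,"tz": 0,"ax": 0,"ay": 0,"az": 0.056,"grip": 142},{"tx": -25.5,"ty": -16,"tz": 0,"ax": 0,"ay": 0,"az": 0.056,"grip": 142},{"tx": -26,"ty": -14.5,"tz": 0,"ax": 0,"ay": 0,"az": 0.056,"grip": 142},{"tx": -27,"ty": -13,"tz": 0,"ax": 0,"ay": 0,"az": 0.056,"grip": 142},{"tx": -27.5,"ty": -11.5,"tz": 0,"ax": 0,"ay": 0,"az": 0.056,"grip": 142},{"tx": -28.5,"ty": -10,"tz": 0,"ax": 0,"ay": 0,"az": 0.056,"grip": 142},{"tx": -29,"ty": -8,"tz": 0,"ax": 0,"ay": 0,"az": 0.056,"grip": 142},{"tx": -29,"ty": -6.5,"tz": 0,"ax": 0,"ay": 0,"az": 0.056,"grip": 142},{"tx": -29.5,"ty": -5,"tz": 0,"ax": 0,"ay": 0,"az": 0.056,"grip": 142},{"tx": -30,"ty": -3,"tz": 0,"ax": 0,"ay": 0,"az": 0.056,"grip": 142},{"tx": -30,"ty": -1.5,"tz": 0,"ax": 0,"ay": 0,"az": 0.056,"grip": 142},{"tx": -30,"ty": 0,"tz": 0,"ax": 0,"ay": 0,"az": 0.056,"grip": 142},{"tx": -30,"ty": 1.5,"tz": 0,"ax": 0,"ay": 0,"az": 0.056,"grip": 142},{"tx": -29.5,"ty": 3.5,"tz": 0,"ax": 0,"ay": 0,"az": 0.056,"grip": 142},{"tx": -29.5,"ty": 5,"tz": 0,"ax": 0,"ay": 0,"az": 0.056,"grip": 142},{"tx": -29,"ty": 6.5,"tz": 0,"ax": 0,"ay": 0,"az": 0.056,"grip": 142},{"tx": -28.5,"ty": 8.5,"tz": 0,"ax": 0,"ay": 0,"az": 0.056,"grip": 142},{"tx": -28,"ty": 10,"tz": 0,"ax": 0,"ay": 0,"az": 0.056,"grip": 142},{"tx": -27.5,"ty": 11.5,"tz": 0,"ax": 0,"ay": 0,"az": 0.056,"grip": 142},{"tx": 0,"ty": 0,"tz": 0,"ax": 0,"ay": 0,"az": 0.053,"grip": 142}]}}

```text
t: 2.1
tool_pos: [0.5308, 0.0958, 0.232]
orientation: [2.105, 2.331, -0.002]
force: [-0.8, 0.6, -0.3]
opening: 0.0411
```

```bash
python3 mv.py 28 -20 .180 3
```

```text
pos [0.5308 0.0958 0.232 ] err turn [-0.001  0.001 -0.005] F [-0.8  0.6 -0.3] open 0.041082435712438 t 2.1
now y 14.0 x -43.0 tipz 218.0
[-7.6  4.7 17.3] [-0.0002  0.0004 -0.0018]
[-7.6  4.7 17.3] [-0.0002  0.0004 -0.0018]
[-7.6  4.7 17.3] [-0.0002  0.0004 -0.0018]
```

Request:
{"op": "step_arm", "data": {"targets": [{"tx": -11.5,"ty": 7,"tz": 5,"az": -0.005,"grip": 142},{"tx": -11.5,"ty": 7,"tz": 10,"grip": 142},{"tx": 0,"ty": 0,"tz": 12,"grip": 142},{"grip": 142},{"grip": 142}]}}

```text
schema error: expected keys tx, ty, tz, ax, ay, az, grip
```

```bash
python3 mv.py 28 -20 .180 1; python3 - <<'E'
from plant import robot
import cv2,pickle,numpy as np
T=robot.read_camera("top")["frame"][160:245,275:395];S=robot.read_camera("scene")["frame"][150:260,240:360]
cv2.imwrite("pics/t1.png",cv2.resize(T,None,fx=6,fy=6,interpolation=2));cv2.imwrite("pics/s1.png",cv2.resize(S,None,fx=5.4,fy=5.4,interpolation=2))
E
```

```text
pos [0.5308 0.0958 0.232 ] err turn [-0.001  0.001 -0.005] F [-0.8  0.6 -0.3] open 0.041082435712438 t 2.1
now y 14.0 x -43.0 tipz 218.0
[-22.9  14.1  52. ] [-0.0007  0.0011 -0.0053]
```

View pics/s1.png

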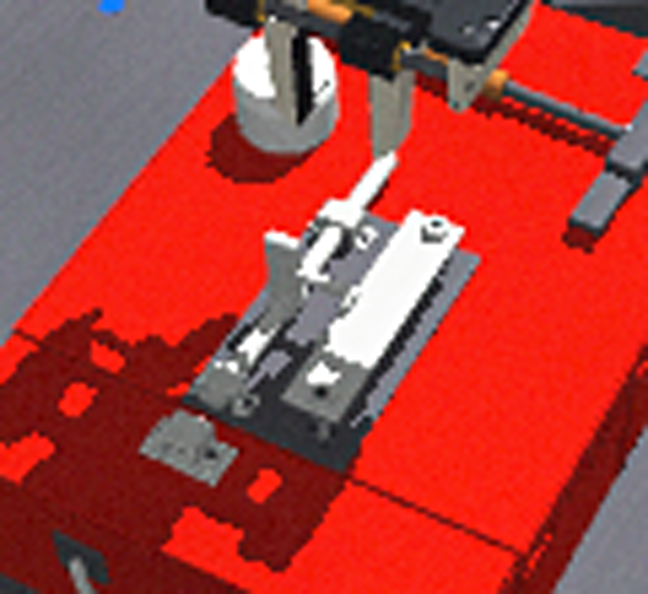

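View pics/t1.png

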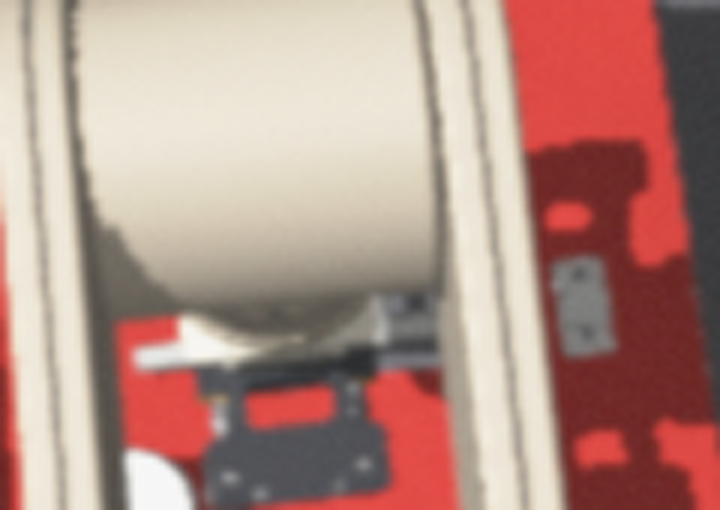

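The last row list was refused because keys were missing, so nothing moved. In the scene view (s1), the fingers are above the lid with tips at about (290,120) and (390,150), behind the handle at (283,240). I'll resend the move with all the keys.

Request:
{"op": "step_arm", "data": {"targets": [{"tx": -11.5,"ty": 7,"tz": 5,"ax": 0,"ay": 0,"az": -0.005,"grip": 142},{"tx": -11.5,"ty": 7,"tz": 10,"ax": 0,"ay": 0,"az": 0,"grip": 142},{"tx": 0,"ty": 0,"tz": 12,"ax": 0,"ay": 0,"az": 0,"grip": 142},{"tx": 0,"ty": 0,"tz": 0,"ax": 0,"ay": 0,"az": 0,"grip": 142},{"tx": 0,"ty": 0,"tz": 0,"ax": 0,"ay": 0,"az": 0,"grip": 142}]}}

```text
t: 2.7
tool_pos: [0.5454, 0.0775, 0.2046]
orientation: [-2.092, -2.341, 0.002]
force: [-0.2, -0.2, -0.5]
opening: 0.0414
```

```bash
cat > look.py <<'E'
import sys,cv2
from plant import robot
S=robot.read_camera("scene")["frame"][140:250,240:360]
cv2.imwrite(f"pics/{sys.argv[1]}.png",cv2.resize(S,None,fx=5.4,fy=5.4,interpolation=2))
E
python3 mv.py 28 -20 .180 1; python3 look.py s2
```

```text
pos [0.5454 0.0775 0.2046] err turn [-0.002 -0.     0.005] F [-0.2 -0.2 -0.5] open 0.041415428131690656 t 2.7
now y 26.5 x -23.3 tipz 190.6
[-3.3  1.5 24.6] [-0.002  -0.0003  0.0053]
```

View pics/s2.png

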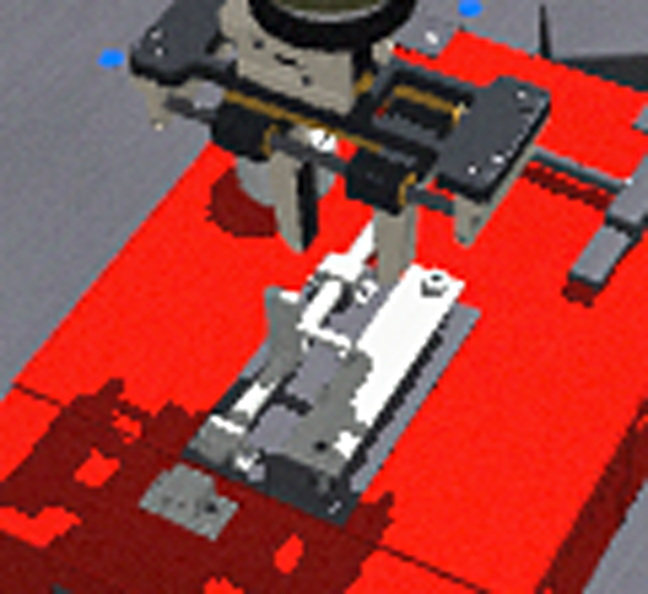

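```bash
python3 - <<'E'
from h import *
from mv import B,s,f
S=cam("scene")
def q(x,y,z,n):
    X=ray(S,(x+.5)/5.4-.5+240,(y+.5)/5.4-.5+140,z);r=X-B;print(n,"y %.1f x %.1f"%(54+1e3*r@s,1e3*r@f))
for p in [(278,240),(300,250),(316,238),(378,275),(395,288),(413,272)]: q(*p,.1906,p)
q(350,340,.153,"arm end");q(268,290,.174,"h");q(300,298,.174,"h")
q(357,352,.153,"ear2");q(433,270,.151,"screw")
E
```

```text
(278, 240) y -12.0 x -18.6
(300, 250) y 1.5 x -17.9
(316, 238) y 4.7 x -28.8
(378, 275) y 45.0 x -21.3
(395, 288) y 56.8 x -17.7
(413, 272) y 59.8 x -31.2
arm end y 37.0 x -3.9
h y -7.6 x 1.1
h y 9.8 x -1.7
ear2 y 44.1 x 1.4
screw y 52.0 x -67.6
```

In s2 the fingertips are behind the handle and the stop arm. The right tip, at (395,285), is over the bar line about 2 mm too close to the ears. I'll shift the tool 3.5 mm toward the catch side and descend.

Request:
{"op": "step_arm", "data": {"targets": [{"tx": 0,"ty": 3.5,"tz": 0,"ax": 0,"ay": 0,"az": 0.005,"grip": 142},{"tx": 0,"ty": 0,"tz": 12,"ax": 0,"ay": 0,"az": 0,"grip": 142},{"tx": 0,"ty": 0,"tz": 12,"ax": 0,"ay": 0,"az": 0,"grip": 142},{"tx": 0,"ty": 0,"tz": 10,"ax": 0,"ay": 0,"az": 0,"grip": 142},{"tx": 0,"ty": 0,"tz": 3,"ax": 0,"ay": 0,"az": 0,"grip": 142},{"tx": 0,"ty": 0,"tz": 0,"ax": 0,"ay": 0,"az": 0,"grip": 142},{"tx": 0,"ty": 0,"tz": 0,"ax": 0,"ay": 0,"az": 0,"grip": 142}]}}

```text
t: 3.45
tool_pos: [0.5497, 0.0778, 0.1688]
orientation: [2.099, 2.337, 0.0]
force: [0.3, 0.1, -0.5]
opening: 0.0412
```

```bash
python3 mv.py 30 -22 .15 1; python3 look.py s3
```

```text
pos [0.5497 0.0778 0.1688] err turn [0. 0. 0.] F [ 0.3  0.1 -0.5] open 0.04117248554184559 t 3.45
now y 30.8 x -23.1 tipz 154.8
[-1.1 -0.8 18.8] [0.0001 0.     0.    ]
```

View pics/s3.png

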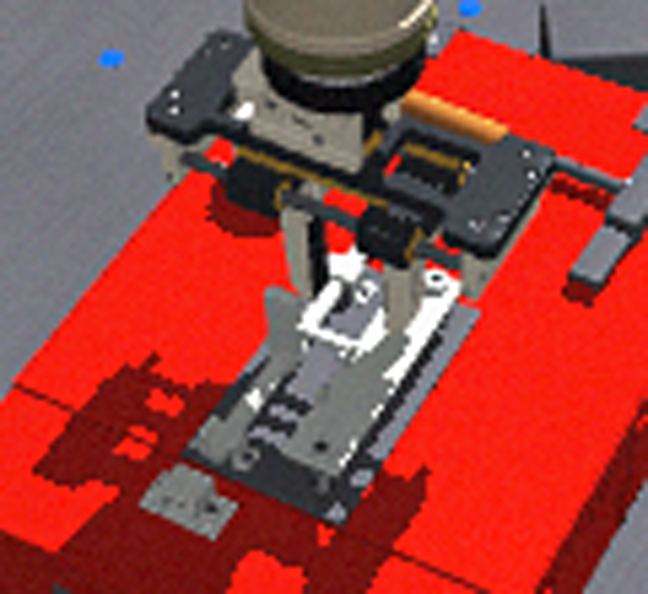

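In s3 the right fingertip, at about (400,335), is just above the bar, outboard of the stop arm's end. The left finger is behind the handle. Next I'll feel for the bar.

Request:
{"op": "step_arm", "data": {"targets": [{"tx": 0,"ty": -0.5,"tz": 4,"ax": 0,"ay": 0,"az": 0,"grip": 142},{"tx": 0,"ty": 0,"tz": 4,"ax": 0,"ay": 0,"az": 0,"grip": 142},{"tx": 0,"ty": 0,"tz": 2,"ax": 0,"ay": 0,"az": 0,"grip": 142},{"tx": 0,"ty": 0,"tz": 2,"ax": 0,"ay": 0,"az": 0,"grip": 142},{"tx": 0,"ty": 0,"tz": 0,"ax": 0,"ay": 0,"az": 0,"grip": 142}]}}

```text
t: 4.0
tool_pos: [0.5493, 0.0777, 0.1567]
orientation: [2.099, 2.337, 0.0]
force: [0.2, -0.2, 3.5]
opening: 0.041
```

```bash
python3 mv.py 30 -22 .15 1
```

```text
pos [0.5493 0.0777 0.1567] err turn [ 0.  0. -0.] F [ 0.2 -0.2  3.5] open 0.04097045788592919 t 4.0
now y 30.4 x -23.1 tipz 142.7
[-1.1 -0.4  6.7] [ 0.0004  0.     -0.    ]
```

Request:
{"op": "step_arm", "data": {"targets": [{"tx": 0,"ty": 0,"tz": 2,"ax": 0,"ay": 0,"az": 0,"grip": 142},{"tx": 0,"ty": 0,"tz": 2,"ax": 0,"ay": 0,"az": 0,"grip": 142},{"tx": 0,"ty": 0,"tz": 1.5,"ax": 0,"ay": 0,"az": 0,"grip": 142},{"tx": 0,"ty": 0,"tz": 0,"ax": 0,"ay": 0,"az": 0,"grip": 142},{"tx": 0,"ty": 0,"tz": 0,"ax": 0,"ay": 0,"az": 0,"grip": 142}]}}

```text
t: 4.5
tool_pos: [0.5493, 0.0777, 0.1514]
orientation: [2.099, 2.337, 0.0]
force: [-0.4, -0.3, 5.8]
opening: 0.0412
```

```bash
python3 mv.py 30 -22 .15 1; python3 look.py s4
```

```text
pos [0.5493 0.0777 0.1514] err turn [0.001 0.    0.   ] F [-0.4 -0.3  5.8] open 0.04118592150911532 t 4.5
now y 30.4 x -23.1 tipz 137.4
[-1.1 -0.4  1.4] [0.0005 0.0001 0.    ]
```

View pics/s4.png

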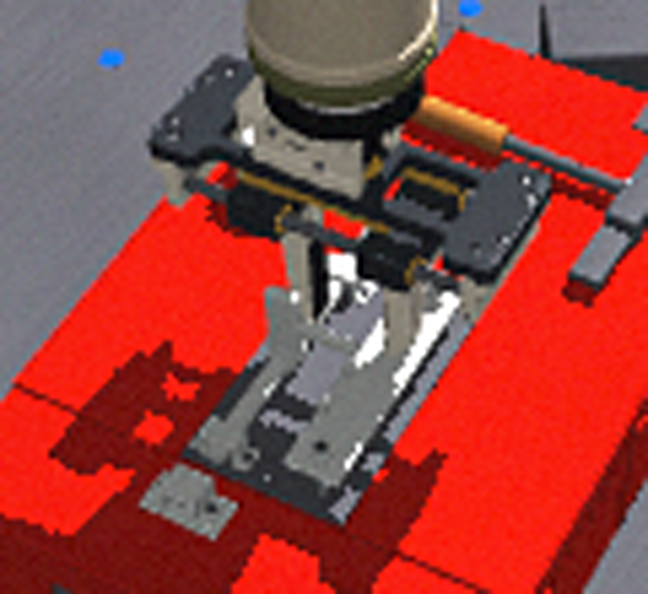

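In s4 the bar is pressed down under the right finger, at about (405,355). The force of 5.8 N puts it roughly 7–8 mm down, so I'll go on to its stop.

Request:
{"op": "step_arm", "data": {"targets": [{"tx": 0,"ty": 0,"tz": 1.5,"ax": 0,"ay": 0,"az": 0,"grip": 142},{"tx": 0,"ty": 0,"tz": 0.5,"ax": 0,"ay": 0,"az": 0,"grip": 142},{"tx": 0,"ty": 0,"tz": 0,"ax": 0,"ay": 0,"az": 0,"grip": 142},{"tx": 0,"ty": 0,"tz": 0,"ax": 0,"ay": 0,"az": 0,"grip": 142}]}}

```text
t: 4.95
tool_pos: [0.5494, 0.0777, 0.1501]
orientation: [2.099, 2.337, 0.001]
force: [-3.4, 0.1, 10.2]
opening: 0.0408
```

Request:
{"op": "step_arm", "data": {"targets": [{"tx": -3,"ty": 0,"tz": 0,"ax": 0,"ay": 0,"az": 0,"grip": 142},{"tx": -3,"ty": 0,"tz": 0,"ax": 0,"ay": 0,"az": 0,"grip": 142},{"tx": -3,"ty": 0,"tz": 0,"ax": 0,"ay": 0,"az": 0,"grip": 142},{"tx": -3,"ty": 0,"tz": 0,"ax": 0,"ay": 0,"az": 0,"grip": 142}]}}

```text
t: 5.35
tool_pos: [0.551, 0.067, 0.1501]
orientation: [-2.099, -2.338, -0.004]
force: [-1.7, 6.0, 7.4]
opening: 0.0412
```

```bash
python3 mv.py 30 -10 .15 1; python3 look.py s5
```

```text
pos [0.551  0.067  0.1501] err turn [ 0.002 -0.002  0.001] F [-1.7  6.   7.4] open 0.041153341711321755 t 5.35
now y 31.0 x -12.3 tipz 136.1
[-2.3 -1.   0.1] [ 0.0021 -0.002   0.0008]
```

View pics/s5.png

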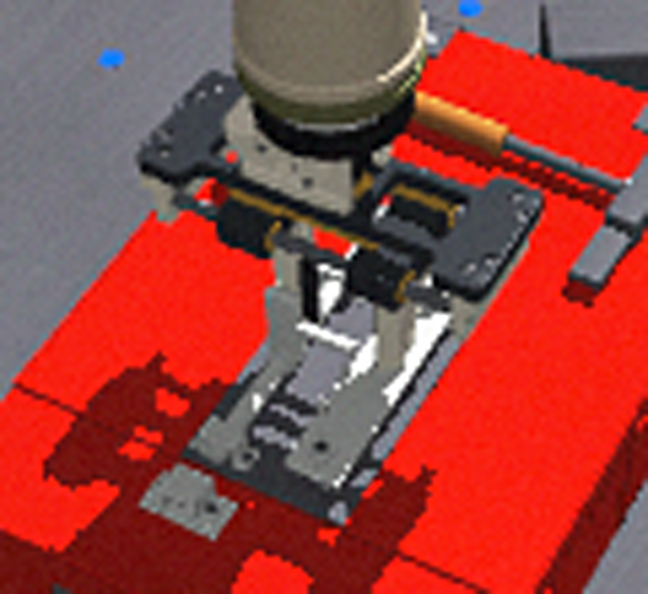

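In s5 the handle, at about (285,320), is just being met by the left finger. The side force has risen to 6 N while the catch is still at its stop. I'll keep pushing, with a slight extra downward bias.

Request:
{"op": "step_arm", "data": {"targets": [{"tx": -3,"ty": -0.3,"tz": 0.5,"ax": 0,"ay": 0,"az": 0,"grip": 142},{"tx": -3,"ty": -0.3,"tz": 0.5,"ax": 0,"ay": 0,"az": 0,"grip": 142},{"tx": -3,"ty": 0,"tz": 0,"ax": 0,"ay": 0,"az": 0,"grip": 142}]}}

```text
t: 5.7
tool_pos: [0.5519, 0.0592, 0.15]
orientation: [-2.098, -2.338, -0.008]
force: [-1.6, 11.1, 11.8]
opening: 0.0407
```

```bash
python3 mv.py 30 -10 .15 1; python3 look.py s6
```

```text
pos [0.5519 0.0592 0.15  ] err turn [ 0.004 -0.004  0.001] F [-1.6 11.1 11.8] open 0.04073556877296678 t 5.7
now y 31.1 x -4.3 tipz 136.0
[ 5.7 -1.1  0. ] [ 0.0038 -0.0036  0.0012]
```

View pics/s6.png

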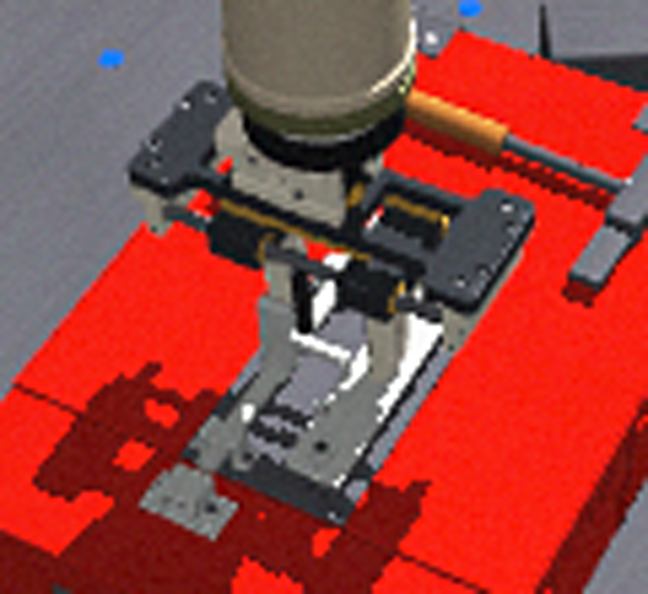

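Request:
{"op": "step_arm", "data": {"targets": [{"tx": -3,"ty": -0.3,"tz": 0,"ax": 0,"ay": 0,"az": 0,"grip": 142},{"tx": -3,"ty": -0.3,"tz": 0,"ax": 0,"ay": 0,"az": 0,"grip": 142},{"tx": -3,"ty": 0,"tz": 0,"ax": 0,"ay": 0,"az": 0,"grip": 142}]}}

```text
t: 6.05
tool_pos: [0.5526, 0.05, 0.15]
orientation: [2.098, 2.338, 0.009]
force: [0.0, 10.0, 10.8]
opening: 0.0412
```

```bash
python3 mv.py 30 -10 .15 1; python3 look.py s7
```

```text
pos [0.5526 0.05   0.15  ] err turn [ 0.004 -0.003  0.001] F [ 0.  10.  10.8] open 0.041238294684731336 t 6.05
now y 30.8 x 4.8 tipz 136.0
[14.8 -0.8  0. ] [ 0.0045 -0.0032  0.0012]
```

View pics/s7.png

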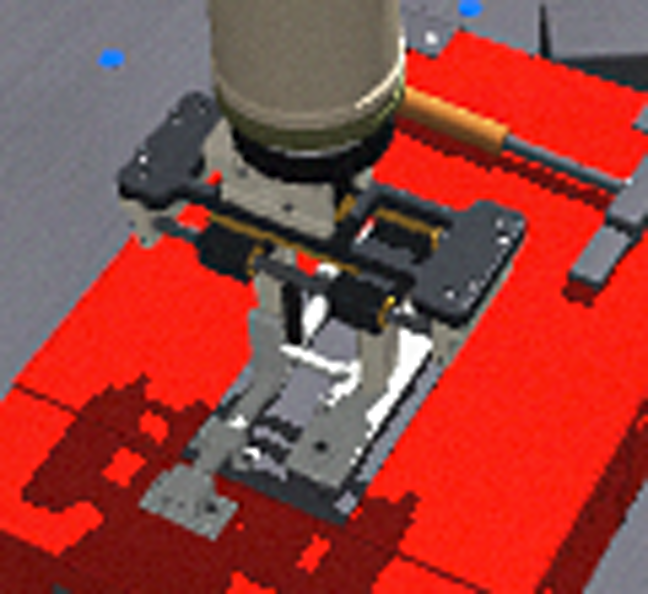

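The bolt is moving steadily: the handle's top left is now at about (252,315), and the nose has come out to the keeper at (200,475). The force is a steady 10 N. I'll continue.

Request:
{"op": "step_arm", "data": {"targets": [{"tx": -3,"ty": -0.3,"tz": 0,"ax": 0,"ay": 0,"az": 0,"grip": 142},{"tx": -3,"ty": 0,"tz": 0,"ax": 0,"ay": 0,"az": 0,"grip": 142},{"tx": -3,"ty": -0.3,"tz": 0,"ax": 0,"ay": 0,"az": 0,"grip": 142},{"tx": -3,"ty": 0,"tz": 0,"ax": 0,"ay": 0,"az": 0,"grip": 142},{"tx": -3,"ty": 0,"tz": 0,"ax": 0,"ay": 0,"az": 0,"grip": 142}]}}

```text
t: 6.6
tool_pos: [0.5536, 0.0351, 0.15]
orientation: [2.098, 2.338, 0.008]
force: [1.0, 11.3, 11.2]
opening: 0.0414
```

```bash
python3 mv.py 30 -10 .15 1; python3 look.py s8
```

```text
pos [0.5536 0.0351 0.15  ] err turn [ 0.004 -0.003  0.001] F [ 1.  11.3 11.2] open 0.04140867283171613 t 6.6
now y 30.2 x 19.8 tipz 136.0
[29.8 -0.1  0.1] [ 0.0043 -0.0033  0.0012]
```

View pics/s8.png

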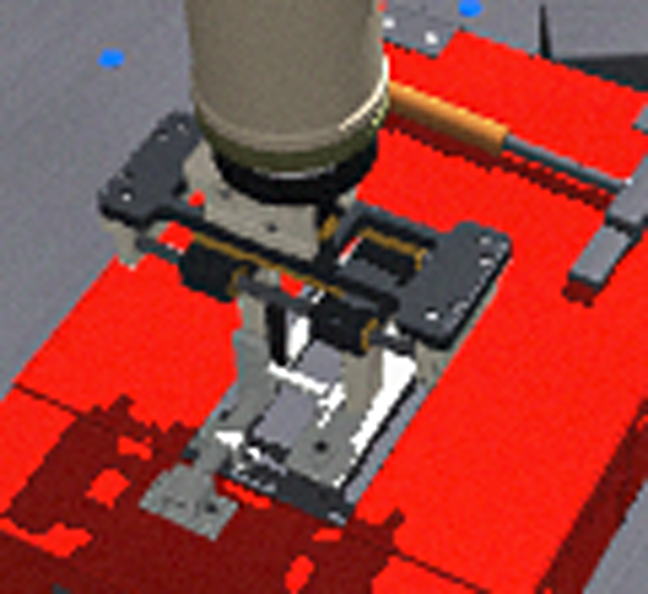

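In s8 the nose is entering the keeper at (185,480), with about 10 mm to go. I'll approach the end stop in smaller steps.

Request:
{"op": "step_arm", "data": {"targets": [{"tx": -2,"ty": 0,"tz": 0,"ax": 0,"ay": 0,"az": 0,"grip": 142},{"tx": -2,"ty": 0,"tz": 0,"ax": 0,"ay": 0,"az": 0,"grip": 142},{"tx": -2,"ty": 0,"tz": 0,"ax": 0,"ay": 0,"az": 0,"grip": 142}]}}

```text
t: 6.95
tool_pos: [0.5543, 0.0291, 0.15]
orientation: [2.098, 2.338, 0.008]
force: [-0.9, 10.2, 10.9]
opening: 0.0412
```

Request:
{"op": "step_arm", "data": {"targets": [{"tx": -2,"ty": 0,"tz": 0,"ax": 0,"ay": 0,"az": 0,"grip": 142},{"tx": 0,"ty": 0,"tz": 0,"ax": 0,"ay": 0,"az": 0,"grip": 142}]}}

```text
t: 7.15
tool_pos: [0.5545, 0.0272, 0.15]
orientation: [2.098, 2.338, 0.009]
force: [0.2, 11.1, 11.3]
opening: 0.0407
```

Request:
{"op": "step_arm", "data": {"targets": [{"tx": -2,"ty": 0,"tz": 0,"ax": 0,"ay": 0,"az": 0,"grip": 142},{"tx": 0,"ty": 0,"tz": 0,"ax": 0,"ay": 0,"az": 0,"grip": 142}]}}

```text
t: 7.35
tool_pos: [0.5545, 0.027, 0.15]
orientation: [-2.097, -2.337, -0.012]
force: [-0.8, 20.2, 11.5]
opening: 0.0413
```

The tool is blocked and the force has risen to 20 N, about 40 mm after first contact. That is the end stop, which I'll check in a picture.

```bash
python3 mv.py 30 -10 .15 1; python3 look.py s9
```

```text
pos [0.5545 0.027  0.15  ] err turn [ 0.004 -0.006  0.001] F [-0.8 20.2 11.5] open 0.041256427942340614 t 7.35
now y 30.2 x 27.9 tipz 136.0
[37.9 -0.1  0.2] [ 0.0042 -0.0065  0.0014]
```

View pics/s9.png

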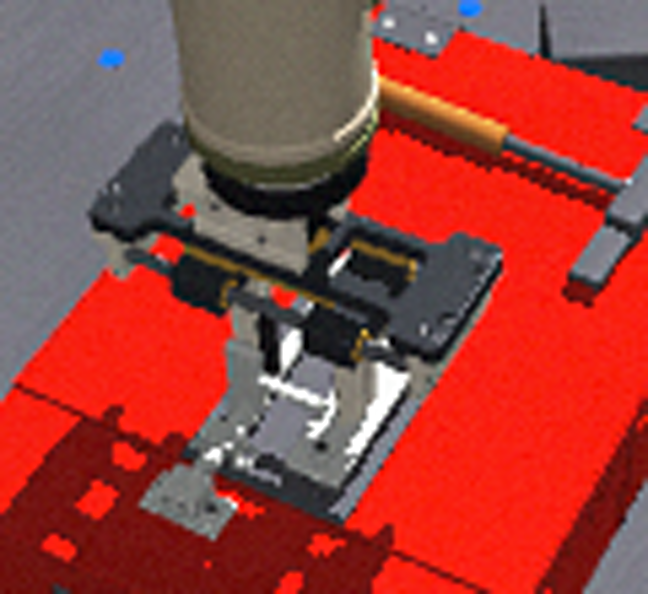

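The handle's top left, at about (232,345), sits beside the strap and the nose is in the keeper. I'll take the push off while still holding the catch, then lift straight up.

Request:
{"op": "step_arm", "data": {"targets": [{"tx": 2,"ty": 0,"tz": 0,"ax": 0,"ay": 0,"az": 0,"grip": 142},{"tx": 2,"ty": 0,"tz": 0,"ax": 0,"ay": 0,"az": 0,"grip": 142},{"tx": 1.5,"ty": 0,"tz": 0,"ax": 0,"ay": 0,"az": 0,"grip": 142},{"tx": 0,"ty": 0,"tz": 0,"ax": 0,"ay": 0,"az": 0,"grip": 142}]}}

```text
t: 7.8
tool_pos: [0.5544, 0.0276, 0.15]
orientation: [2.097, 2.334, 0.003]
force: [1.8, -3.7, 9.4]
opening: 0.0414
```

```bash
python3 mv.py 30 -10 .15 1; python3 look.py s10
```

```text
pos [0.5544 0.0276 0.15  ] err turn [ 0.004  0.002 -0.   ] F [ 1.8 -3.7  9.4] open 0.04135434280829549 t 7.8
now y 30.2 x 27.3 tipz 136.0
[37.3 -0.2 -0.1] [ 0.0043  0.002  -0.0002]
```

View pics/s10.png

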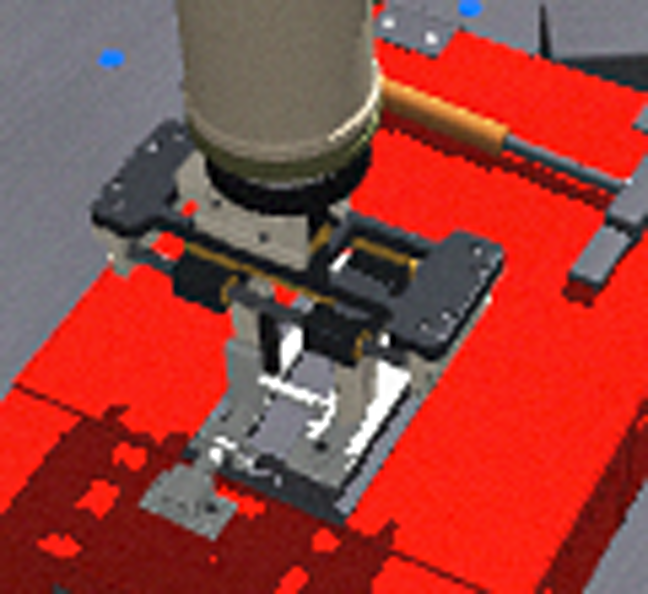

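The push is off, with the side force now only drag on the bar, and the bolt stayed put in s10. Lifting now.

Request:
{"op": "step_arm", "data": {"targets": [{"tx": 0,"ty": 0,"tz": -4,"ax": 0,"ay": 0,"az": 0,"grip": 142},{"tx": 0,"ty": 0,"tz": -5,"ax": 0,"ay": 0,"az": 0,"grip": 142},{"tx": 0,"ty": 0,"tz": -10,"ax": 0,"ay": 0,"az": 0,"grip": 142},{"tx": 0,"ty": 0,"tz": -20,"ax": 0,"ay": 0,"az": 0,"grip": 142},{"tx": 0,"ty": 0,"tz": -30,"ax": 0,"ay": 0,"az": 0,"grip": 142},{"tx": 0,"ty": 0,"tz": -30,"ax": 0,"ay": 0,"az": 0,"grip": 142},{"tx": 20,"ty": 0,"tz": -10,"ax": 0,"ay": 0,"az": 0,"grip": 142},{"tx": 40,"ty": 0,"tz": 0,"ax": 0,"ay": 0,"az": 0,"grip": 142},{"tx": 45,"ty": 0,"tz": 0,"ax": 0,"ay": 0,"az": 0,"grip": 142},{"tx": 45,"ty": 0,"tz": 0,"ax": 0,"ay": 0,"az": 0,"grip": 142},{"tx": 40,"ty": 0,"tz": 0,"ax": 0,"ay": 0,"az": 0,"grip": 142},{"tx": 20,"ty": 0,"tz": 0,"ax": 0,"ay": 0,"az": 0,"grip": 142},{"tx": 0,"ty": 0,"tz": 0,"ax": 0,"ay": 0,"az": 0,"grip": 142}]}}

```text
t: 9.15
tool_pos: [0.5286, 0.2398, 0.2565]
orientation: [-2.094, -2.34, 0.002]
force: [-0.1, -0.4, -0.5]
opening: 0.041
```

```bash
python3 look.py s11; python3 - <<'E'
from plant import robot
import cv2
cv2.imwrite("pics/t11.png",robot.read_camera("top")["frame"])
E
```

```text
(no output)
```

View pics/s11.png

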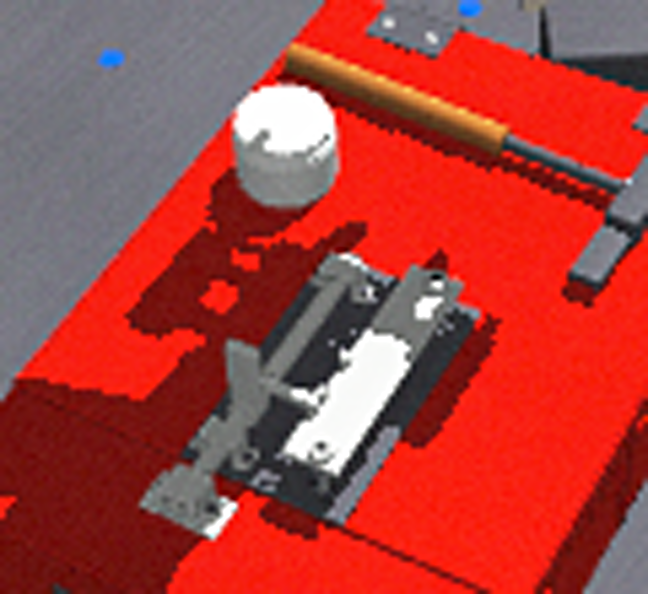

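View pics/t11.png

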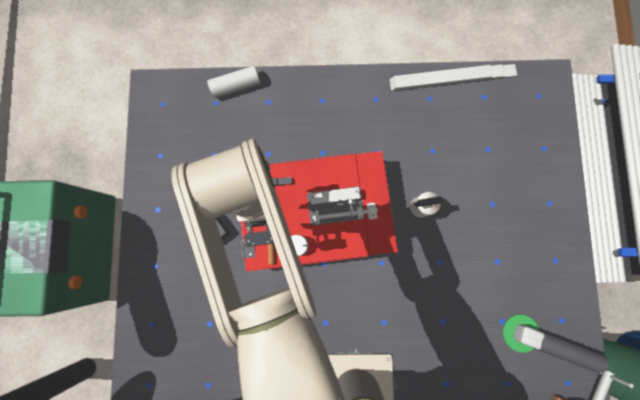

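```bash
python3 - <<'E'
from h import *
from mv import B,s,f
S=cam("scene")
def q(x,y,z,n):
    X=ray(S,(x+.5)/5.4-.5+240,(y+.5)/5.4-.5+140,z);r=X-B;print(n,"y %.1f x %.1f"%(54+1e3*r@s,1e3*r@f))
q(268,290,.174,"before");q(228,342,.174,"after")
a=cv2.cvtColor(S["frame"],6)[215:236,280:312]
b=cv2.cvtColor(cv2.imread("pics/s11.png"),6);b=cv2.resize(b,(120,110),interpolation=cv2.INTER_AREA)[75:96,40:72]
cv2.imwrite("pics/cmp.png",cv2.resize(np.hstack([a,b]),None,fx=12,fy=12,interpolation=0))
E
```

```text
before y -7.6 x 1.1
after y -7.9 x 40.1
```

View pics/cmp.png

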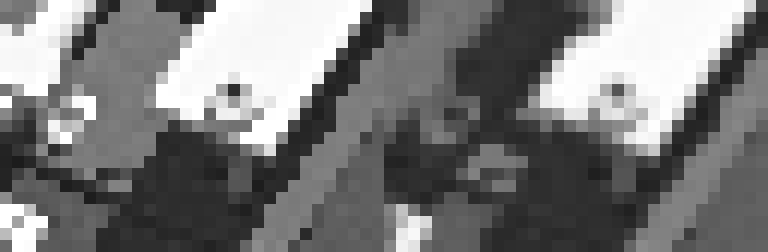

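The side-by-side of the bar end before and after shows its corner at (265,150) and (266,150), so the catch is back up. The handle has travelled about 39 mm, and the tin and hammer are unmoved. I'll hand it in.

```bash
python3 -c "
from plant import robot
print(robot.close_job())"
```

```text
the job is handed in; nothing more can be done
None
```

The bolt is home in the keeper with the catch sprung up behind it, and I handed the job in; it reports no verdict. The last move ended at about 9.2 s of the 37 s allowed.

**How it went:** One fingertip pressed the catch bar to its stop at about 10 N. The other pushed the handle about 40 mm until the end stop blocked it and the side force rose to 20 N. The fingertip height stayed at 136 mm throughout the push, so the catch stayed down. I then took the push off with the catch still held, lifted straight up and moved clear.

**Last checks:**
- **Bolt:** The scene camera gives 39 mm of handle travel, good to about 2 mm, with the nose in the keeper.
- **Catch:** The end of the bar is back at its starting pixels to within about one, so it is up.
- **Lid:** It looks shut in the pictures; I did not measure its angle.
- **Loose items:** The tin, hammer and bottle look unmoved. The arm partly hid the steel block in the last top view, but the arm stayed well away from it.
- **Arm:** It is clear of everything, with near-zero force.

**Problems:** One move call was refused because rows were missing keys, and nothing moved. The first view of the fingers disagreed with the computed position by about 2 mm sideways, and I corrected that before pressing.

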